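Make up the shaping kit and the polishing kit on their boards

TASK

Make up two kits from the stock on the open bench top: on the long narrow kit board the small bone block and the brown abrasive roll, on the squarer kit board the carved fish and the felt wheel. Set each thing centred on the dark pad of its own shape, upright as it stood and lying along its pad, and let go. Leave the fin-shaped bone blank and the carved bear where they are.

Things in the scene. Friction and masses are not known exactly. Their poses are not given: they have to be found in the camera images.
- long_board: long narrow plywood kit board, 80 x 148 mm (x, y), 8 mm thick, fixed to the bench. Origin: centre of its underside; its y runs along its length. Two flat dark wood pads on top: a round one of 66 mm at (x 0, y -33 mm) for the abrasive roll and a rectangular one, 36 x 56 mm, long along y, at (x 0, y +38 mm) for the bone block.
- square_board: almost square plywood kit board, 96 x 112 mm (x, y), 8 mm thick, fixed to the bench. Origin: centre of its underside. Two flat dark wood pads on top: a long slender one, 24 x 96 mm, long along y, at (x -24 mm, y 0) for the carved fish and a small round one of 34 mm at (x +26 mm, y 0) for the felt wheel
- abrasive_roll: loose brown roll of abrasive, a cylinder with a shallow hole in its top, 58 mm across and 45 mm tall, about 90 g, standing on the open bench top (the one in the wooden box at the back is not meant). Origin: centre of its underside; z is its axis. Grip it across its diameter
- bone_block: loose raw bone offcut, a small cream rounded block 28 x 48 x 11 mm (x, y, z), about 25 g, lying flat. Origin: centre of its underside; y runs along its length. Grip it across its 28 mm width
- fish: loose carved bone fish standing upright on a foot, 16 x 88 x 30 mm (x, y, z), about 30 g. Origin: centre of its underside; y runs along its length; either end may point either way on the pad. Grip it across its 16 mm thickness at mid length
- felt_wheel: loose small cream felt polishing wheel, a flat disc 26 mm across and 8 mm thick, about 15 g, lying flat. Origin: centre of its underside; z is its axis. Grip it across its diameter
- fin_blank: bystander: flat fin-shaped cream bone blank, 37 x 76 x 6 mm, lying flat; stays where it is. Origin: centre of its underside
- bear: bystander: small carved bone bear, 35 x 85 x 51 mm, standing; stays where it is. Origin: centre of its underside
Mind the look-alikes: they are no part of the job. Several things have the shape of the bone_block; the one meant has the colours described above.

How it is judged:
At the end, for the whole second after the job is handed in: Roll and bone block on the long board, fish and felt wheel on the square board, each within 12 mm of its pad's centre in board x and y, down on the board (4 mm), upright (0.15 rad), at rest; block and fish along their pads (0.25 rad, either way round). Fin blank and bear within 15 mm of their start (x of abrasive_roll in the frame of long_board between -0.012 and 0.012 m and y of abrasive_roll in the frame of long_board between -0.045 and -0.021 m and z of abrasive_roll in the frame of long_board between 0.004 and 0.012 m and angle between each of abrasive_roll, bone_block, fish, felt_wheel's own z axis and vertical below 0.15 rad and linear speed of each of abrasive_roll, bone_block, fish, felt_wheel below 0.02 m/s and x of bone_block in the frame of long_board between -0.012 and 0.012 m and y of bone_block in the frame of long_board between 0.026 and 0.05 m and z of bone_block in the frame of long_board between 0.004 and 0.012 m and angle between the y axis of bone_block and the y axis of long_board, either way round below 0.25 rad and x of fish in the frame of square_board between -0.036 and -0.012 m and y of fish in the frame of square_board between -0.012 and 0.012 m and z of fish in the frame of square_board between 0.004 and 0.012 m and angle between the y axis of fish and the y axis of square_board, either way round below 0.25 rad and x of felt_wheel in the frame of square_board between 0.014 and 0.038 m and y of felt_wheel in the frame of square_board between -0.012 and 0.012 m and z of felt_wheel in the frame of square_board between 0.004 and 0.012 m and distance of each of fin_blank, bear from where it was at the start of the episode below 0.015 m); the robot touches nothing.
It fails at once if the fin-shaped blank or the bear was pushed from its place (distance of any of fin_blank, bear from where it was at the start of the episode above 0.02 m).
It also fails if it takes over 88 s, if anything falls off the work surface, if the arm or the gripper's body presses on something with over 40 N, if the wrist force passes 120 N, or if a joint passes its speed limit or range.

ROBOT

A 6-joint arm with a two-finger parallel gripper is mounted at the origin on a cart in front of the work surface, level with it; the furniture and walls round the work are solid. World frame = base frame: x ahead of the robot, y to its left, z up, the work surface at z = 0. Lengths are in m, angles in rad, forces in N, time in s.
With the tool pointing down it reaches from about 0.3 to 0.85 m from the base axis. Payload 5.4 kg.
Tool frame: the origin (TCP) lies between the finger pads; the fingertips stand 19 mm ahead of it and the grasp point (between the pads) is the TCP; z points along the fingers, y is the line along which they close (so a half turn about z gives the same grasp; the last joint's range is limited). The gripper opens to 85 mm and grips with 20 to 120 N. Pads are 22 mm wide; open, the fingers measure 114 mm over their backs; the gripper's body (76 mm by 85 mm) begins 54 mm behind the grasp point. The pads swing forward as they close: fully open they stand 13 mm farther back than shut.
Start: joints at [0.992, 0.158, 1.597, -0, 1.386, -0.21], TCP at [0.207, 0.536, 0.25] pointing down, gripper open.
Joint ranges: [-2.91, 2.91], [-0.94, 2.29], [0.18, 2.7], [-1.29, 4.43], [0.17, 2.64], [-3, 3]. Speed limits (rad/s): [2.57, 2.57, 3.14, 3.14, 3.14, 3.14].

INTERFACE

Orientations are given as a 3x3 rotation matrix whose columns are the frame's x, y, z axes.
In Python, from rig import telemetry, eyes, ctrl gives the robot as it stands.
- The arm moves only by the tool carry_out, never from a script. Its argument "steps" is a list of rows, each an object of numbers: "tx", "ty", "tz": the shift along the tool's x, y, z in cm; "rx", "ry", "rz": the turn, a rotation vector about the tool's x, y, z in degrees; "jaw": the opening, from 0 (shut) to 1 (fully open). In form: [{"tx": .., "ty": .., "tz": .., "rx": .., "ry": .., "rz": .., "jaw": ..}, ...]. A call has 1 to 20 rows; each row is the pose to reach, as a shift and turn from the pose commanded when the call began, along the tool's axes at that moment; what a row does not reach only later rows make up. A row lasts 1/10 s, in which the tool goes at most 50 mm and 8.59 degrees, less where a joint would pass 70% of its speed; a pose out of reach is approached as far as the arm can. A call with a gripper value outside its range is refused whole. The fingers move at their own pace and stop on an object; "force" is the grip in N (left out, the last holds). Time passes only in rows, so rows that repeat a pose let the fingers close. It gives the time, the measured TCP pose, the force, the opening and the grip force at its end, in the units of the state.
- telemetry.get_obs(): the state, without advancing time (a new reading comes with each control period).
- eyes.capture(name): name is "side" or "top" or "wrist"; returns the picture (400x640x3 uint8, red, green, blue); there is no depth.
- eyes.calibration(name): a dict with "mtx" (3x3 intrinsics, pixels), "pose" (4x4, takes a point from camera to world coordinates). Camera axes: x right, y down, z forward; pixel columns grow to the right and rows downward; lengths in m; the calibration is good to about 2 mm. A picture is of the moment at which its call begins: read the wrist's pose just before it. calibration takes no time and is no camera call; for the wrist camera it gives the pose at the moment of the call.
- ctrl.hand_in(): hands the job in; it is judged then, once.
The state is a dict: "time": time; "q": joint angles; "joint_vel": joint speeds; "effort": joint torques, N m; "tool_pos": TCP position; "eef_rot": TCP orientation; "contact_force": force on the tool from outside, world axes, zero at the start; "moment": the same for the moment, N m; "finger_gap": finger opening in m; "finger_force": force on a finger pad.
Only numpy, scipy, OpenCV 4.12 (cv2) and the standard library are available. Lean on these libraries where they do the work, as an engineer would, in place of code of your own. Each camera call takes 0.05 s, during which the arm holds its last target. There are 200 camera calls.

## Working session

There is one attempt and no reset: what is moved stays moved. The work goes in short steps, Python scripts to look and compute and a tool call to move; the robot and the scene stay as the last step left them, time stands still between calls to the robot, and variables do not carry over. Pictures are saved under pics/ and viewed, at most 14 in all, crops included, and the job is handed in when it is done.

Besides the shell and the picture viewer there is one more tool, called after "Emit:" as name(argument=value, ...) on one line, values as JSON. carry_out: Moves the arm, as the interface text tells. Its arguments: {"type":"object","properties":{"steps":{"type":"array"},"force":{"type":"number"}},"required":["steps"]}

```bash
mkdir -p pics; ls
python3 - <<'E'
from rig import telemetry, eyes, ctrl
import cv2,numpy as np
o=telemetry.get_obs(); print(o['time'],o['tool_pos'],o['eef_rot'],o['finger_gap'])
for n in ["top","side"]:
    im=eyes.capture(n); cv2.imwrite(f"pics/{n}0.png",im[...,::-1])
    c=eyes.calibration(n); print(n,np.round(c['mtx'],1).tolist(),np.round(c['pose'],3).tolist())
E
```

```text
pics
0.0 [0.20697391 0.53583758 0.24930666] [[-9.32773735e-01  3.60460974e-01 -1.02242767e-03]
 [ 3.60462233e-01  9.32772410e-01 -1.61557853e-03]
 [ 3.71339313e-04 -1.87551578e-03 -9.99998172e-01]] 0.08549395271819858
top [[451.9, 0.0, 318.1], [0.0, 451.9, 192.1], [0.0, 0.0, 1.0]] [[-0.008, -0.983, 0.184, 0.458], [-1.0, 0.009, 0.003, 0.043], [-0.005, -0.184, -0.983, 0.884], [0.0, 0.0, 0.0, 1.0]]
side [[465.2, 0.0, 321.1], [0.0, 465.2, 197.5], [0.0, 0.0, 1.0]] [[0.849, -0.281, 0.447, 0.246], [-0.528, -0.412, 0.743, -0.607], [-0.024, -0.867, -0.498, 0.476], [0.0, 0.0, 0.0, 1.0]]
```

View pics/top0.png

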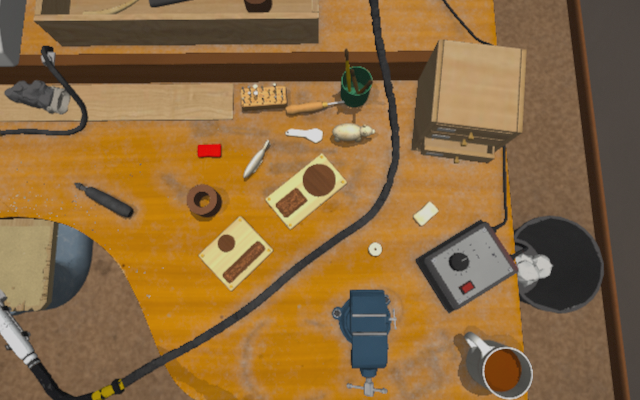

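View pics/side0.png

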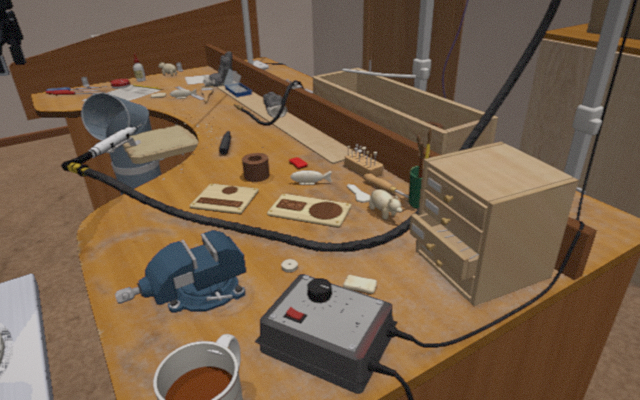

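Top view: roll (204,201), fish (257,159), felt wheel (375,249), fin (304,133), bear (352,132), long board (306,190), square board (236,254). Block-shaped things: cream one at (426,213) and red one at (209,151); the cream one fits the description "cream raw bone". I'll confirm it in a crop while measuring.

```bash
cat > h.py <<'E'
import cv2,numpy as np
from rig import telemetry, eyes
def cast(name,uv,z,cal=None):
    c=cal or eyes.calibration(name); P=np.array(c['pose']); K=np.array(c['mtx'])
    d=P[:3,:3]@np.linalg.solve(K,np.array([uv[0],uv[1],1.0])); o=P[:3,3]
    return o+d*(z-o[2])/d[2]
def proj(name,p):
    c=eyes.calibration(name); P=np.array(c['pose']); q=P[:3,:3].T@(np.array(p)-P[:3,3]); q=np.array(c['mtx'])@q
    return q[:2]/q[2]
def blob(mask,box):
    x0,y0,x1,y1=box; m=np.zeros_like(mask); m[y0:y1,x0:x1]=mask[y0:y1,x0:x1]
    cs,_=cv2.findContours(m,cv2.RETR_EXTERNAL,cv2.CHAIN_APPROX_NONE)
    return max(cs,key=cv2.contourArea)
def rect(name,cnt,z):
    w=np.array([cast(name,p[0],z)[:2] for p in cnt],np.float32)
    (c,s,a)=cv2.minAreaRect(w*1000); 
    if s[0]<s[1]: s=s[::-1]; a+=90
    return np.round(c,1),np.round(s,1),round(((a+90)%180)-90,1)  # mm, deg of the long axis from world x
E
python3 - <<'E'
from h import *
im=cv2.imread('pics/top0.png'); hsv=cv2.cvtColor(im,cv2.COLOR_BGR2HSV)
for n,(u,v) in dict(block=(426,213),felt=(371,253),fish=(257,162),board=(334,186),sq=(222,262),bench=(300,110),rollrim=(196,208),pad=(320,180)).items(): print(n,hsv[v,u])
H,S,V=cv2.split(hsv)
cream=((S<125)&(V>130)).astype(np.uint8)*255
dark=((V<125)).astype(np.uint8)*255
for n,m,b,z in [('longb',cream|dark,(262,150,350,230),.008),('sqb',cream|dark,(196,214,274,292),.008),
 ('padround',dark,(300,160,338,200),.009),('padrect',dark,(274,186,310,220),.009),('padfish',dark,(220,238,268,284),.009),('padfelt',dark,(214,232,238,254),.009),
 ('block',cream,(408,196,444,230),.009),('felt',cream,(364,238,386,260),.006),('fish',cream,(240,136,274,184),.015),('fin',cream,(280,122,326,146),.006),('bear',cream,(328,120,378,146),.03),('roll',dark,(184,180,224,220),.045),('red',(S>200).astype(np.uint8)*255*(H<4),(190,140,226,164),.01)]:
    c=blob(m,b); print(n,*rect('top',c,z), cv2.contourArea(c), cv2.boundingRect(c))
a=cv2.resize(im[100:300,184:450],None,fx=3,fy=3,interpolation=cv2.INTER_CUBIC); cv2.imwrite('pics/crop1.png',a)
E
```

```text
block [ 30  15 215]
felt [ 28  32 198]
fish [ 21  37 138]
board [ 19 108 168]
sq [ 26  88 215]
bench [ 16 147 161]
rollrim [ 12 139 125]
pad [ 12 155 107]
longb [623.2  58.3] [162.8 102.9] -50.2 3008.0 (265, 150, 85, 79)
sqb [504.6 205.9] [111.   95.3] -46.1 2781.0 (199, 217, 74, 74)
padround [646.2  44.7] [61.5 60.8] 89.5 740.0 (303, 165, 32, 31)
padrect [590.2  97.7] [59.9 28.3] -82.3 71.5 (276, 199, 31, 18)
padfish [490.5 186.9] [82.6 22. ] -45.0 191.5 (226, 242, 38, 38)
padfelt [523.2 225.4] [31. 29.] 1.5 186.0 (218, 235, 16, 17)
block [ 578.2 -162.9] [48.4 28.7] -49.2 324.5 (413, 201, 26, 26)
felt [510.4 -62.4] [25.2 25. ] 89.5 138.0 (368, 242, 14, 14)
fish [691.2 168.6] [88.6 19.3] -41.3 205.5 (243, 139, 31, 38)
fin [740.2  74.4] [75.1 29.6] 89.4 316.0 (285, 128, 38, 15)
bear [741.4 -25.2] [85.1 31.9] -87.8 443.0 (332, 122, 44, 17)
roll [588.9 252.6] [61.7 39.3] -45.1 247.5 (190, 189, 32, 31)
red [708.3 263.9] [45.  22.8] 89.5 240.0 (198, 145, 23, 12)
```

View pics/crop1.png

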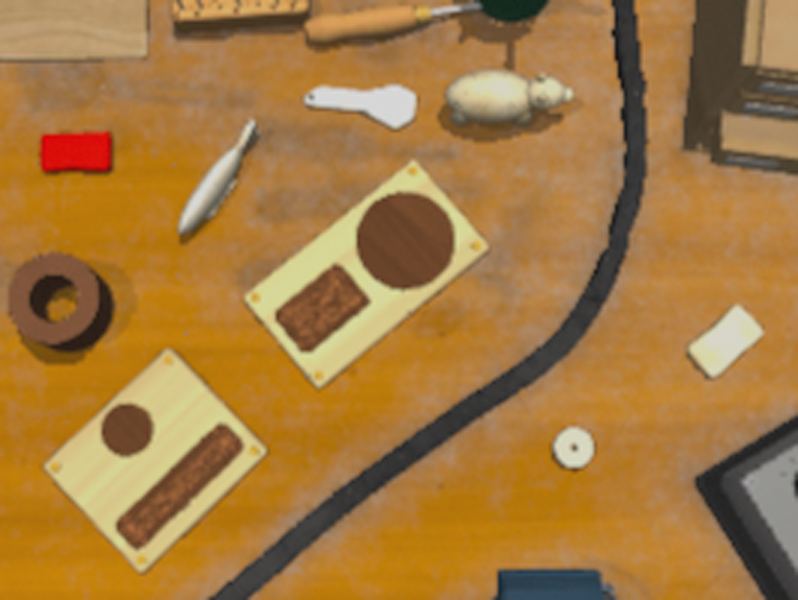

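The crop confirms it: the cream block is at top pixel (426,213), the red one at (209,151) is a decoy. The roll stands at about (203,199) at its top ring. Next I refine the boards and the roll, and check the height of the cable.

Run:
```python
from h import *
im=cv2.imread('pics/top0.png'); hsv=cv2.cvtColor(im,cv2.COLOR_BGR2HSV); H,S,V=cv2.split(hsv)
cream=((S<122)&(V>140)).astype(np.uint8)*255
c=blob(cream,(262,150,350,230)); print('longb',*rect('top',c,.008))
off=np.array([184,100])
for n,cc in dict(long=[(414,160),(489,247),(319,387),(245,298)],sq=[(168,349),(267,452),(143,573),(44,467)]).items():
    p=np.array(cc)/3+off; print(n,*rect('top',p[:,None],.008))
for n,uv,z in [('round',(405.5,240),.009),('rect',(322,308),.009),('fishpad',(179.5,487),.009),('feltpad',(127,430),.009),('rolltop',(56,297),.045)]:
    print(n,np.round(cast('top',np.array(uv)/3+off,z)*1000,1))
m=((S>60)&(V<150)&(H<20)).astype(np.uint8)*255
b=hsv[186:215,186:222]; print(b[13,:,2].tolist(),b[13,:,0].tolist())
# side: roll and cable
si=cv2.imread('pics/side0.png'); hs=cv2.cvtColor(si,cv2.COLOR_BGR2HSV)
for z in (0,.045): print('roll side',z,proj('side',[.589,.252,z]))
P=lambda n:(np.array(eyes.calibration(n)['pose']),np.array(eyes.calibration(n)['mtx']))
sidecab=(hs[...,2]<75)&(hs[...,1]<110)
for uv in [(376,20),(381,60),(391,110),(395,150),(390,180),(375,208),(340,238),(300,268),(250,303),(200,335),(140,370)]:
    row=[]
    for z in np.arange(-.01,.5,.005):
        q=proj('side',cast('top',uv,z)); u,v=np.round(q).astype(int)
        if 0<=u<640 and 0<=v<400 and sidecab[v,u]: row.append(int(round(z*1000)))
    print(uv,np.round(cast('top',uv,0.01)[:2],3),row)
```

```text
longb [625.   61.9] [159.2  95.6] -50.3
long [624.8  68.5] [145.2  77.3] -50.4
sq [503.5 205.1] [108.5  93.7] -45.8
round [646.   43.4   9. ]
rect [601.   98.4   9. ]
fishpad [485.9 189.1   9. ]
feltpad [522.5 223.8   9. ]
rolltop [603.5 263.5  45. ]
[153, 132, 129, 128, 127, 126, 127, 108, 41, 47, 46, 44, 43, 42, 57, 83, 100, 115, 136, 134, 125, 111, 124, 125, 127, 129, 128, 127, 128, 129, 112, 58, 50, 48, 47, 106] [15, 11, 11, 12, 11, 12, 12, 12, 12, 10, 12, 13, 11, 12, 14, 17, 18, 18, 18, 18, 18, 18, 19, 16, 13, 12, 12, 11, 12, 11, 11, 11, 9, 10, 14, 17]
roll side 0 [253.06819526 180.54260561]
roll side 0.045 [251.05287867 162.12552584]
(376, 20) [ 0.991 -0.08 ] [130, 135, 140, 145, 270, 315, 360]
(381, 60) [ 0.9   -0.087] [290]
(391, 110) [ 0.79  -0.104] [90, 95, 105, 110, 115, 125]
(395, 150) [ 0.706 -0.109] [20, 25, 30, 165]
(390, 180) [ 0.644 -0.097] [10, 15, 20]
(375, 208) [ 0.589 -0.065] [5, 10, 15, 20, 285, 290]Traceback (most recent call last):
  File "<stdin>", line 20, in <module>
  File "h.py", line 8, in proj
    c=eyes.calibration(name); P=np.array(c['pose']); q=P[:3,:3].T@(np.array(p)-P[:3,3]); q=np.array(c['mtx'])@q
ValueError: time passes only in moves, steps and waits
```

```bash
cat >> h.py <<'E'
def go(x,y,z,ang):  # world mm and y-line angle deg -> tool shift cm, rz deg (shortest, mod 180)
    o=telemetry.get_obs(); R=np.array(o['eef_rot']); p=np.array(o['tool_pos'])
    s=R.T@(np.array([x,y,z])/1000-p)*100
    a=np.degrees(np.arctan2(R[1,1],R[0,1])); d=(ang-a+90)%180-90
    print('t',round(o['time'],2),'pos',np.round(p*1000,1),'ang',round(a,1),'q',np.round(o['q'],2),'gap',round(o['finger_gap']*1000,1),'F',np.round(o['contact_force'],1))
    print('-> tx ty tz',np.round(s,2),'rz',round(-d,1))
E
python3 -c "
from h import *
go(603.5,263.5,200,39.6)
print(proj('side',[.6035,.2635,.045]))"
```

```text
t 0.1 pos [207.  535.9 249.4] ang 68.9 q [ 0.99  0.16  1.6  -0.    1.39 -0.21] gap 85.1 F [-0.6 -0.8  0.1]
-> tx ty tz [-46.81 -11.1    4.94] rz 29.3
[254.92947919 158.63133835]
```

Emit:
carry_out(steps=[{"tx": -46.8,"ty": -11.1,"tz": 4.9,"rz": 29.3,"jaw": 1},{"tx": -46.8,"ty": -11.1,"tz": 4.9,"rz": 29.3,"jaw": 1},{"tx": -46.8,"ty": -11.1,"tz": 4.9,"rz": 29.3,"jaw": 1},{"tx": -46.8,"ty": -11.1,"tz": 4.9,"rz": 29.3,"jaw": 1},{"tx": -46.8,"ty": -11.1,"tz": 4.9,"rz": 29.3,"jaw": 1},{"tx": -46.8,"ty": -11.1,"tz": 4.9,"rz": 29.3,"jaw": 1},{"tx": -46.8,"ty": -11.1,"tz": 4.9,"rz": 29.3,"jaw": 1},{"tx": -46.8,"ty": -11.1,"tz": 4.9,"rz": 29.3,"jaw": 1},{"tx": -46.8,"ty": -11.1,"tz": 4.9,"rz": 29.3,"jaw": 1},{"tx": -46.8,"ty": -11.1,"tz": 4.9,"rz": 29.3,"jaw": 1},{"tx": -46.8,"ty": -11.1,"tz": 4.9,"rz": 29.3,"jaw": 1},{"tx": -46.8,"ty": -11.1,"tz": 4.9,"rz": 29.3,"jaw": 1},{"tx": -46.8,"ty": -11.1,"tz": 4.9,"rz": 29.3,"jaw": 1},{"tx": -46.8,"ty": -11.1,"tz": 4.9,"rz": 29.3,"jaw": 1},{"tx": -46.8,"ty": -11.1,"tz": 4.9,"rz": 29.3,"jaw": 1}])

```text
validation failed for argument at $.st...
```

Run:
```python
from h import *
go(603.5,263.5,30,39.6)
im=eyes.capture('wrist').copy()
c=eyes.calibration('wrist'); P=np.array(c['pose']); K=np.array(c['mtx'])
def pr(p): q=K@(P[:3,:3].T@(np.array(p)-P[:3,3])); return q[:2]/q[2]
print(np.round(P,3).tolist())
im=np.ascontiguousarray(im[...,::-1]); cv2.imwrite('pics/w1raw.png',im); np.savez('w1',P=P,K=K)
t=np.linspace(0,2*np.pi,60)
cv2.polylines(im,[np.int32([pr([.6035+.029*np.cos(a),.2635+.029*np.sin(a),.045]) for a in t])],True,(0,255,0),1)
for p in [(.4865,.1882),(.5218,.2234),(.6458,.0431),(.6006,.0978)]: 
    cv2.drawMarker(im,tuple(int(v) for v in pr([*p,.009])),(255,0,0),0,14,2)
cv2.drawMarker(im,tuple(int(v) for v in pr([.6912,.1686,.015])),(0,0,255),0,14,2)
cv2.imwrite('pics/w1.png',im)
```

```text
t 0.1 pos [207.  535.9 249.4] ang 68.9 q [ 0.99  0.16  1.6  -0.    1.39 -0.21] gap 85.1 F [-0.6 -0.8  0.1]
-> tx ty tz [-46.81 -11.08  21.94] rz 29.3
[[0.361, 0.895, 0.263, 0.14], [0.933, -0.346, -0.104, 0.563], [-0.002, 0.283, -0.959, 0.374], [0.0, 0.0, 0.0, 1.0]]
```

View pics/w1.png

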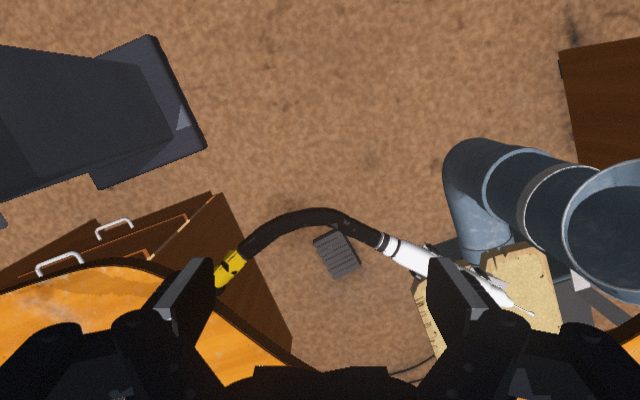

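The move was refused, so this wrist picture just shows the floor at the start pose. I'll retry with every field given.

Emit:
carry_out(steps=[{"tx": -46.8,"ty": -11.1,"tz": 4.9,"rx": 0,"ry": 0,"rz": 29.3,"jaw": 1},{"tx": -46.8,"ty": -11.1,"tz": 4.9,"rx": 0,"ry": 0,"rz": 29.3,"jaw": 1},{"tx": -46.8,"ty": -11.1,"tz": 4.9,"rx": 0,"ry": 0,"rz": 29.3,"jaw": 1},{"tx": -46.8,"ty": -11.1,"tz": 4.9,"rx": 0,"ry": 0,"rz": 29.3,"jaw": 1},{"tx": -46.8,"ty": -11.1,"tz": 4.9,"rx": 0,"ry": 0,"rz": 29.3,"jaw": 1},{"tx": -46.8,"ty": -11.1,"tz": 4.9,"rx": 0,"ry": 0,"rz": 29.3,"jaw": 1},{"tx": -46.8,"ty": -11.1,"tz": 4.9,"rx": 0,"ry": 0,"rz": 29.3,"jaw": 1},{"tx": -46.8,"ty": -11.1,"tz": 4.9,"rx": 0,"ry": 0,"rz": 29.3,"jaw": 1},{"tx": -46.8,"ty": -11.1,"tz": 4.9,"rx": 0,"ry": 0,"rz": 29.3,"jaw": 1},{"tx": -46.8,"ty": -11.1,"tz": 4.9,"rx": 0,"ry": 0,"rz": 29.3,"jaw": 1},{"tx": -46.8,"ty": -11.1,"tz": 4.9,"rx": 0,"ry": 0,"rz": 29.3,"jaw": 1},{"tx": -46.8,"ty": -11.1,"tz": 4.9,"rx": 0,"ry": 0,"rz": 29.3,"jaw": 1},{"tx": -46.8,"ty": -11.1,"tz": 4.9,"rx": 0,"ry": 0,"rz": 29.3,"jaw": 1}], force=40)

```text
time: 1.45
tool_pos: [0.6029, 0.2649, 0.2012]
eef_rot: [[-0.638, 0.77, -0.001], [0.77, 0.638, 0.0], [0.001, -0.001, -1.0]]
contact_force: [0.4, 0.5, 0.1]
finger_gap: 0.0855
finger_force: 0.0
```

```bash
cat > look.py <<'E'
import sys
from h import *
def look(out,circs=(),marks=()):
    c=eyes.calibration('wrist'); im=np.ascontiguousarray(eyes.capture('wrist')[...,::-1])
    P=np.array(c['pose']); K=np.array(c['mtx']); cv2.imwrite(f'pics/{out}raw.png',im); np.savez(out,P=P,K=K)
    def pr(p): q=K@(P[:3,:3].T@(np.array(p)-P[:3,3])); return q[:2]/q[2]
    t=np.linspace(0,2*np.pi,60)
    for x,y,z,r in circs: cv2.polylines(im,[np.int32([pr([x+r*np.cos(a),y+r*np.sin(a),z]) for a in t])],True,(0,255,0),1)
    for p in marks: cv2.drawMarker(im,tuple(int(v) for v in pr(p)),(255,0,0),0,14,2)
    cv2.imwrite(f'pics/{out}.png',im)
E
python3 - <<'E'
from look import *
go(603.5,263.5,30,39.6)
look('w2',[(.6035,.2635,.045,.029)],[(.4865,.1882,.009),(.5218,.2234,.009),(.6458,.0431,.009),(.6006,.0978,.009),(.6912,.1686,.015)])
E
```

```text
t 1.45 pos [602.9 264.9 201.2] ang 39.6 q [ 0.23  0.41  1.39  0.    1.34 -0.46] gap 85.5 F [0.4 0.5 0.1]
-> tx ty tz [-0.16 -0.03 17.12] rz 0.0
```

View pics/w2.png

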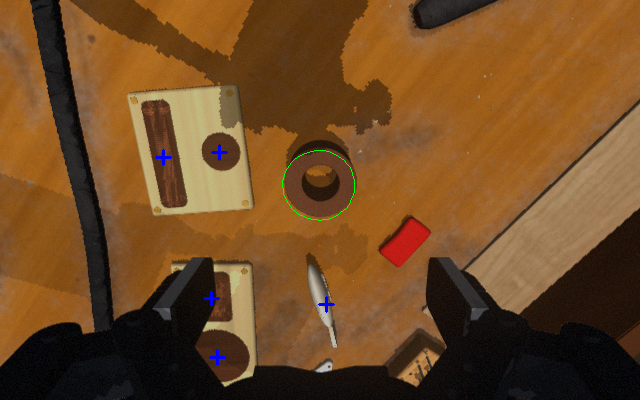

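The overlay fits: the roll's circle lies on the ring at (319,185), and the pad and fish marks land within a few pixels. Descend and grip the roll.

Emit:
carry_out(steps=[{"tx": -0.2,"ty": 0,"tz": 5,"rx": 0,"ry": 0,"rz": 0,"jaw": 1},{"tx": -0.2,"ty": 0,"tz": 9,"rx": 0,"ry": 0,"rz": 0,"jaw": 1},{"tx": -0.2,"ty": 0,"tz": 13,"rx": 0,"ry": 0,"rz": 0,"jaw": 1},{"tx": -0.2,"ty": 0,"tz": 16,"rx": 0,"ry": 0,"rz": 0,"jaw": 1},{"tx": -0.2,"ty": 0,"tz": 17.3,"rx": 0,"ry": 0,"rz": 0,"jaw": 1},{"tx": -0.2,"ty": 0,"tz": 17.3,"rx": 0,"ry": 0,"rz": 0,"jaw": 1},{"tx": -0.2,"ty": 0,"tz": 17.3,"rx": 0,"ry": 0,"rz": 0,"jaw": 0.4},{"tx": -0.2,"ty": 0,"tz": 17.3,"rx": 0,"ry": 0,"rz": 0,"jaw": 0.4},{"tx": -0.2,"ty": 0,"tz": 17.3,"rx": 0,"ry": 0,"rz": 0,"jaw": 0.4},{"tx": -0.2,"ty": 0,"tz": 17.3,"rx": 0,"ry": 0,"rz": 0,"jaw": 0.4},{"tx": -0.2,"ty": 0,"tz": 17.3,"rx": 0,"ry": 0,"rz": 0,"jaw": 0.4},{"tx": -0.2,"ty": 0,"tz": 17.3,"rx": 0,"ry": 0,"rz": 0,"jaw": 0.4},{"tx": -0.2,"ty": 0,"tz": 17.3,"rx": 0,"ry": 0,"rz": 0,"jaw": 0.4}], force=40)

```text
time: 2.8
tool_pos: [0.6072, 0.2631, 0.0314]
eef_rot: [[-0.637, 0.771, 0.005], [0.771, 0.637, 0.001], [-0.002, 0.005, -1.0]]
contact_force: [-0.2, 1.4, 7.0]
finger_gap: 0.0564
finger_force: 43.3
```

```bash
python3 -c "
from h import *
go(645.8,43.1,120,39.6)"
```

```text
t 2.8 pos [607.2 263.1  31.4] ang 39.6 q [ 0.23  0.61  1.48  0.    1.05 -0.46] gap 56.4 F [-0.2  1.4  7. ]
-> tx ty tz [-19.44 -11.    -8.87] rz -0.0
```

Emit:
carry_out(steps=[{"tx": 0,"ty": 0,"tz": -4,"rx": 0,"ry": 0,"rz": 0,"jaw": 0.4},{"tx": 0,"ty": 0,"tz": -8.9,"rx": 0,"ry": 0,"rz": 0,"jaw": 0.4},{"tx": -4,"ty": -2.3,"tz": -8.9,"rx": 0,"ry": 0,"rz": 0,"jaw": 0.4},{"tx": -8,"ty": -4.6,"tz": -8.9,"rx": 0,"ry": 0,"rz": 0,"jaw": 0.4},{"tx": -12,"ty": -6.9,"tz": -8.9,"rx": 0,"ry": 0,"rz": 0,"jaw": 0.4},{"tx": -16,"ty": -9.1,"tz": -8.9,"rx": 0,"ry": 0,"rz": 0,"jaw": 0.4},{"tx": -19.4,"ty": -11,"tz": -8.9,"rx": 0,"ry": 0,"rz": 0,"jaw": 0.4},{"tx": -19.4,"ty": -11,"tz": -8.9,"rx": 0,"ry": 0,"rz": 0,"jaw": 0.4},{"tx": -19.4,"ty": -11,"tz": -8.9,"rx": 0,"ry": 0,"rz": 0,"jaw": 0.4}])

```text
time: 3.7
tool_pos: [0.6442, 0.0422, 0.118]
eef_rot: [[-0.635, 0.772, 0.001], [0.772, 0.635, 0.0], [-0.0, 0.001, -1.0]]
contact_force: [0.8, 0.2, -1.6]
finger_gap: 0.0563
finger_force: 43.3
```

```bash
python3 -c "
from h import *
go(645.8,43.1,40,39.6)"
```

```text
t 3.7 pos [644.2  42.2 118. ] ang 39.5 q [-0.12  0.46  1.5   0.    1.18 -0.81] gap 56.3 F [ 0.8  0.2 -1.6]
-> tx ty tz [-0.03  0.17  7.8 ] rz -0.1
```

Emit:
carry_out(steps=[{"tx": 0,"ty": 0.2,"tz": 4,"rx": 0,"ry": 0,"rz": 0,"jaw": 0.4},{"tx": 0,"ty": 0.2,"tz": 6.5,"rx": 0,"ry": 0,"rz": 0,"jaw": 0.4},{"tx": 0,"ty": 0.2,"tz": 7.6,"rx": 0,"ry": 0,"rz": 0,"jaw": 0.4},{"tx": 0,"ty": 0.2,"tz": 7.8,"rx": 0,"ry": 0,"rz": 0,"jaw": 0.4},{"tx": 0,"ty": 0.2,"tz": 7.8,"rx": 0,"ry": 0,"rz": 0,"jaw": 0.4},{"tx": 0,"ty": 0.2,"tz": 7.8,"rx": 0,"ry": 0,"rz": 0,"jaw": 0.4}])

```text
time: 4.3
tool_pos: [0.646, 0.0449, 0.0402]
eef_rot: [[-0.638, 0.77, 0.002], [0.77, 0.638, -0.0], [-0.001, 0.001, -1.0]]
contact_force: [0.1, -0.1, -0.7]
finger_gap: 0.0566
finger_force: 43.6
```

Emit:
carry_out(steps=[{"tx": 0,"ty": 0,"tz": 0.1,"rx": 0,"ry": 0,"rz": 0,"jaw": 0.4},{"tx": 0,"ty": 0,"tz": 0.2,"rx": 0,"ry": 0,"rz": 0,"jaw": 0.4},{"tx": 0,"ty": 0,"tz": 0.2,"rx": 0,"ry": 0,"rz": 0,"jaw": 0.4}])

```text
time: 4.6
tool_pos: [0.6461, 0.0444, 0.0389]
eef_rot: [[-0.637, 0.771, 0.001], [0.771, 0.637, 0.0], [-0.001, 0.001, -1.0]]
contact_force: [-3.2, 1.7, 6.3]
finger_gap: 0.0569
finger_force: 44.3
```

Contact. Release and rise.

Emit:
carry_out(steps=[{"tx": 0,"ty": 0,"tz": 0.1,"rx": 0,"ry": 0,"rz": 0,"jaw": 0.9},{"tx": 0,"ty": 0,"tz": 0.1,"rx": 0,"ry": 0,"rz": 0,"jaw": 0.9},{"tx": 0,"ty": 0,"tz": 0.1,"rx": 0,"ry": 0,"rz": 0,"jaw": 0.9},{"tx": 0,"ty": 0,"tz": 0.1,"rx": 0,"ry": 0,"rz": 0,"jaw": 0.9},{"tx": 0,"ty": 0,"tz": -3,"rx": 0,"ry": 0,"rz": 0,"jaw": 0.9},{"tx": 0,"ty": 0,"tz": -7,"rx": 0,"ry": 0,"rz": 0,"jaw": 0.9},{"tx": 0,"ty": 0,"tz": -12,"rx": 0,"ry": 0,"rz": 0,"jaw": 0.9},{"tx": 0,"ty": 0,"tz": -12,"rx": 0,"ry": 0,"rz": 0,"jaw": 0.9}])

```text
time: 5.4
tool_pos: [0.6505, 0.0437, 0.1665]
eef_rot: [[-0.637, 0.771, 0.015], [0.771, 0.637, -0.002], [-0.011, 0.011, -1.0]]
contact_force: [0.9, -1.3, 0.8]
finger_gap: 0.0772
finger_force: 0.0
```

```bash
python3 -c "
from h import *
go(691.2,168.6,110,48.7)"
```

```text
t 5.4 pos [650.5  43.7 166.5] ang 39.6 q [-0.12  0.41  1.46  0.    1.26 -0.81] gap 77.2 F [ 0.9 -1.3  0.8]
-> tx ty tz [ 7.1  11.04  5.69] rz -9.1
```

Run:
```python
from h import *
d=np.load('w2.npz'); cal=dict(pose=d['P'],mtx=d['K'])
im=cv2.imread('pics/w2raw.png'); hsv=cv2.cvtColor(im,cv2.COLOR_BGR2HSV)
m=((hsv[...,1]<110)&(hsv[...,2]>90)).astype(np.uint8)*255
c=blob(m,(296,240,352,356)); print(cv2.boundingRect(c),cv2.contourArea(c))
for z in (.01,.02):
    w=np.float32([cast('w',p[0],z,cal)[:2]*1000 for p in c]); r=cv2.minAreaRect(w); print(z,r)
    mm=np.zeros(m.shape,np.uint8); cv2.drawContours(mm,[c],-1,255,-1); pts=np.float32([cast('w',p[0],z,cal)[:2]*1000 for p in cv2.findNonZero(mm)])
    mu,ev=cv2.PCACompute(pts,None); print(mu,np.degrees(np.arctan2(ev[0,1],ev[0,0])))
```

```text
(307, 265, 31, 83) 812.5
0.01 ((693.4334106445312, 162.5274658203125), (18.24272346496582, 98.39828491210938), 55.17350387573242)
[[687.2509  165.59795]] -35.07096
0.02 ((689.1318359375, 167.56268310546875), (17.66509437561035, 95.28253173828125), 55.17350769042969)
[[683.1442  170.53578]] -35.07096
```

Emit:
carry_out(steps=[{"tx": 3.5,"ty": 3.5,"tz": 2,"rx": 0,"ry": 0,"rz": -7,"jaw": 0.5},{"tx": 6.9,"ty": 7,"tz": 2,"rx": 0,"ry": 0,"rz": -7,"jaw": 0.5},{"tx": 6.9,"ty": 11,"tz": 2,"rx": 0,"ry": 0,"rz": -7,"jaw": 0.5},{"tx": 6.9,"ty": 11,"tz": 2,"rx": 0,"ry": 0,"rz": -7,"jaw": 0.5},{"tx": 6.9,"ty": 11,"tz": 2,"rx": 0,"ry": 0,"rz": -7,"jaw": 0.5}])

```text
time: 5.9
tool_pos: [0.6863, 0.168, 0.1365]
eef_rot: [[-0.727, 0.687, -0.001], [0.687, 0.727, -0.0], [0.0, -0.001, -1.0]]
contact_force: [-0.2, -0.1, 0.9]
finger_gap: 0.0425
finger_force: 0.0
```

Run:
```python
from look import *
go(691.2,168.6,22,48.7)
look('w3',[(.6458,.0431,.053,.029)],[(.6912,.1686,.015),(.6458,.0431,.053)])
```

```text
t 5.9 pos [686.3 168.  136.5] ang 46.6 q [ 0.07  0.59  1.28 -0.    1.28 -0.74] gap 42.5 F [-0.2 -0.1  0.9]
-> tx ty tz [-0.32  0.39 11.45] rz -2.1
```

View pics/w3.png

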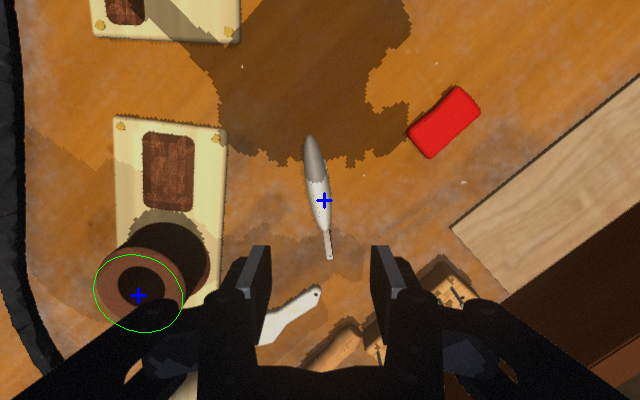

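The picture shows the roll on its pad (top at (140,290), near its green circle) and the fish from (310,137) to (330,258); the mark is a few px to its right. I'll triangulate the fish's tips across both views.

Run:
```python
from h import *
d=np.load('w3.npz'); cal=dict(pose=d['P'],mtx=d['K']); c=eyes.calibration('top'); ct=dict(pose=np.array(c['pose']),mtx=np.array(c['mtx']))
def M(c): P=np.linalg.inv(c['pose'])[:3]; return c['mtx']@P
A=M(ct);B=M(cal)
for n,a,b in [('head',(244.3,178.5),(310,136)),('tail',(267.7,141.3),(330,258))]:
    X=cv2.triangulatePoints(A,B,np.float64(a),np.float64(b)); print(n,(X[:3]/X[3]*1000).ravel().round(1))
im=cv2.imread('pics/w3raw.png'); hsv=cv2.cvtColor(im,cv2.COLOR_BGR2HSV)
m=((hsv[...,1]<100)&(hsv[...,2]>60)).astype(np.uint8)*255
cc=blob(m,(295,125,345,262)); print(cv2.boundingRect(cc))
for v in (140,160,180,200,220,235,250):
    us=[p[0][0] for p in cc if p[0][1]==v]; u=(min(us)+max(us))/2
    print(v,min(us),max(us),cast('w',(u,v),.015,cal)[:2]*1000)
pc=cast('w',(330,258),.02,cal)*1000; print(pc)
```

```text
head [651.2 192.2   6.3]
tail [721.7 144.4  26.6]
(304, 134, 29, 126)
140 305 315 [652.92508864 191.06107862]
160 304 325 [665.0157087  183.76567549]
180 306 328 [676.53113701 175.21100019]
200 310 330 [688.6711311 166.6347973]
220 316 330 [701.21730842 157.77164946]
235 323 329 [711.28510564 151.32886614]
250 325 331 [721.09993025 144.17782838]
[725.04267569 142.38039977  20.        ]
```

Tips give a fish axis of -34.5°, length 85 mm, middle (686,168). Grip it.

Emit:
carry_out(steps=[{"tx": 0,"ty": 0,"tz": 3,"rx": 0,"ry": 0,"rz": -6,"jaw": 0.5},{"tx": 0,"ty": 0,"tz": 6,"rx": 0,"ry": 0,"rz": -9,"jaw": 0.5},{"tx": 0,"ty": 0,"tz": 9,"rx": 0,"ry": 0,"rz": -9,"jaw": 0.5},{"tx": 0,"ty": 0,"tz": 11,"rx": 0,"ry": 0,"rz": -9,"jaw": 0.5},{"tx": 0,"ty": 0,"tz": 11.4,"rx": 0,"ry": 0,"rz": -9,"jaw": 0.5},{"tx": 0,"ty": 0,"tz": 11.4,"rx": 0,"ry": 0,"rz": -9,"jaw": 0.5},{"tx": 0,"ty": 0,"tz": 11.4,"rx": 0,"ry": 0,"rz": -9,"jaw": 0.05},{"tx": 0,"ty": 0,"tz": 11.4,"rx": 0,"ry": 0,"rz": -9,"jaw": 0.05},{"tx": 0,"ty": 0,"tz": 11.4,"rx": 0,"ry": 0,"rz": -9,"jaw": 0.05},{"tx": 0,"ty": 0,"tz": 11.4,"rx": 0,"ry": 0,"rz": -9,"jaw": 0.05},{"tx": 0,"ty": 0,"tz": 11.4,"rx": 0,"ry": 0,"rz": -9,"jaw": 0.05},{"tx": 0,"ty": 0,"tz": 11.4,"rx": 0,"ry": 0,"rz": -9,"jaw": 0.05}], force=30)

```text
time: 7.15
tool_pos: [0.6879, 0.1675, 0.0257]
eef_rot: [[-0.825, 0.565, 0.004], [0.565, 0.825, 0.0], [-0.003, 0.002, -1.0]]
contact_force: [0.3, -0.3, 7.1]
finger_gap: 0.0145
finger_force: 29.8
```

```bash
python3 -c "
from h import *
go(486.5,188.2,90,44.0)"
```

```text
t 7.15 pos [687.9 167.5  25.7] ang 55.6 q [ 0.07  0.72  1.32 -0.    1.1  -0.9 ] gap 14.5 F [ 0.3 -0.3  7.1]
-> tx ty tz [17.76 -9.67 -6.51] rz 11.6
```

Emit:
carry_out(steps=[{"tx": 0,"ty": 0,"tz": -3,"rx": 0,"ry": 0,"rz": 0,"jaw": 0.05},{"tx": 0,"ty": 0,"tz": -6.5,"rx": 0,"ry": 0,"rz": 0,"jaw": 0.05},{"tx": 4,"ty": -2.2,"tz": -6.5,"rx": 0,"ry": 0,"rz": 5,"jaw": 0.05},{"tx": 8,"ty": -4.4,"tz": -6.5,"rx": 0,"ry": 0,"rz": 11.6,"jaw": 0.05},{"tx": 12,"ty": -6.5,"tz": -6.5,"rx": 0,"ry": 0,"rz": 11.6,"jaw": 0.05},{"tx": 15,"ty": -8.2,"tz": -6.5,"rx": 0,"ry": 0,"rz": 11.6,"jaw": 0.05},{"tx": 17.8,"ty": -9.7,"tz": -6.5,"rx": 0,"ry": 0,"rz": 11.6,"jaw": 0.05},{"tx": 17.8,"ty": -9.7,"tz": -6.5,"rx": 0,"ry": 0,"rz": 11.6,"jaw": 0.05},{"tx": 17.8,"ty": -9.7,"tz": -6.5,"rx": 0,"ry": 0,"rz": 11.6,"jaw": 0.05}])

```text
time: 8.05
tool_pos: [0.4846, 0.1883, 0.0887]
eef_rot: [[-0.695, 0.719, 0.001], [0.719, 0.695, 0.0], [-0.001, 0.001, -1.0]]
contact_force: [0.2, 1.0, -0.9]
finger_gap: 0.0143
finger_force: 29.4
```

```bash
python3 -c "
from look import *
go(486.5,188.2,34,44.0)
look('w4',[(.5218,.2234,.009,.017)],[(.4865,.1882,.009)])"
```

```text
t 8.05 pos [484.6 188.3  88.7] ang 44.0 q [ 0.14  0.21  1.89 -0.    1.05 -0.63] gap 14.3 F [ 0.2  1.  -0.9]
-> tx ty tz [-0.13  0.12  5.47] rz 0.0
```

View pics/w4.png

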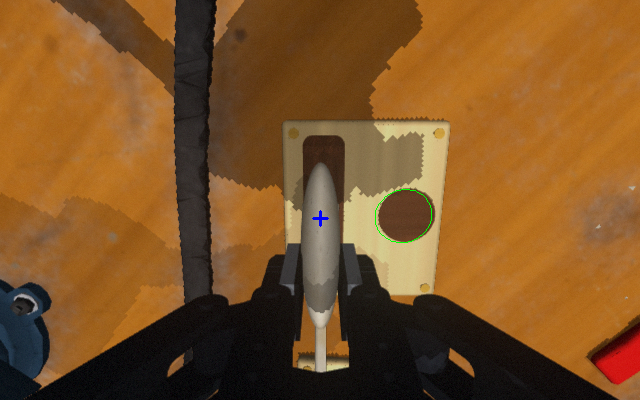

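The fish hangs parallel to its pad, with the pad centre at about (322,218). Lower it.

Emit:
carry_out(steps=[{"tx": -0.1,"ty": 0.1,"tz": 3,"rx": 0,"ry": 0,"rz": 0,"jaw": 0.05},{"tx": -0.1,"ty": 0.1,"tz": 4.8,"rx": 0,"ry": 0,"rz": 0,"jaw": 0.05},{"tx": -0.1,"ty": 0.1,"tz": 5.3,"rx": 0,"ry": 0,"rz": 0,"jaw": 0.05},{"tx": -0.1,"ty": 0.1,"tz": 5.4,"rx": 0,"ry": 0,"rz": 0,"jaw": 0.05},{"tx": -0.1,"ty": 0.1,"tz": 5.5,"rx": 0,"ry": 0,"rz": 0,"jaw": 0.05},{"tx": -0.1,"ty": 0.1,"tz": 5.5,"rx": 0,"ry": 0,"rz": 0,"jaw": 0.05}])

```text
time: 8.7
tool_pos: [0.487, 0.1881, 0.034]
eef_rot: [[-0.694, 0.72, 0.002], [0.72, 0.694, 0.0], [-0.001, 0.001, -1.0]]
contact_force: [0.1, -0.2, -0.3]
finger_gap: 0.0144
finger_force: 29.5
```

Emit:
carry_out(steps=[{"tx": 0,"ty": 0,"tz": 0.1,"rx": 0,"ry": 0,"rz": 0,"jaw": 0.05},{"tx": 0,"ty": 0,"tz": 0.2,"rx": 0,"ry": 0,"rz": 0,"jaw": 0.05},{"tx": 0,"ty": 0,"tz": 0.2,"rx": 0,"ry": 0,"rz": 0,"jaw": 0.05}])

```text
time: 9.0
tool_pos: [0.4871, 0.1882, 0.0336]
eef_rot: [[-0.695, 0.719, 0.001], [0.719, 0.695, -0.0], [-0.001, 0.001, -1.0]]
contact_force: [-5.2, -1.8, 14.8]
finger_gap: 0.0146
finger_force: 31.0
```

Emit:
carry_out(steps=[{"tx": 0,"ty": 0,"tz": 0,"rx": 0,"ry": 0,"rz": 0,"jaw": 0.05},{"tx": 0,"ty": 0,"tz": 0,"rx": 0,"ry": 0,"rz": 0,"jaw": 0.4},{"tx": 0,"ty": 0,"tz": 0,"rx": 0,"ry": 0,"rz": 0,"jaw": 0.4},{"tx": 0,"ty": 0,"tz": 0,"rx": 0,"ry": 0,"rz": 0,"jaw": 0.4},{"tx": 0,"ty": 0,"tz": -3,"rx": 0,"ry": 0,"rz": 0,"jaw": 0.4},{"tx": 0,"ty": 0,"tz": -7,"rx": 0,"ry": 0,"rz": 0,"jaw": 0.4},{"tx": 0,"ty": 0,"tz": -11,"rx": 0,"ry": 0,"rz": 0,"jaw": 0.5},{"tx": 0,"ty": 0,"tz": -13,"rx": 0,"ry": 0,"rz": 0,"jaw": 0.5},{"tx": 0,"ty": 0,"tz": -13,"rx": 0,"ry": 0,"rz": 0,"jaw": 0.5}])

```text
time: 9.9
tool_pos: [0.4885, 0.1884, 0.165]
eef_rot: [[-0.694, 0.72, 0.007], [0.72, 0.694, 0.001], [-0.004, 0.006, -1.0]]
contact_force: [0.1, -0.0, -0.2]
finger_gap: 0.0426
finger_force: 0.0
```

```bash
python3 -c "
from look import *
look('w5')
go(510.4,-62.4,140,-46.1)"
```

```text
t 9.95 pos [487.  188.2 162.5] ang 44.0 q [ 0.14  0.11  1.84 -0.    1.2  -0.63] gap 42.9 F [-1.2  0.  -0.4]
-> tx ty tz [-19.66 -15.72   2.25] rz -89.9
```

View pics/w5.png

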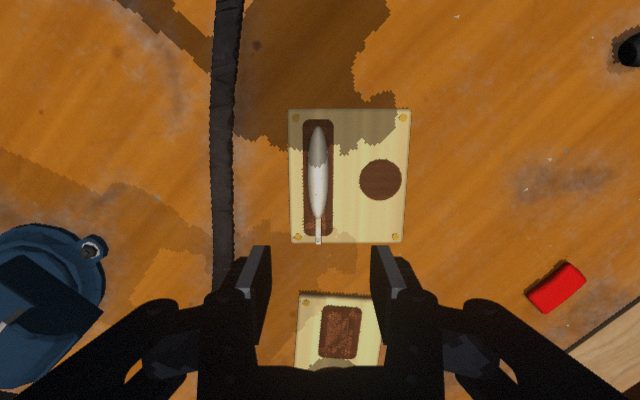

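The fish stands on its pad, head at (318,126), tail at (318,243), pad rows 119–236. I'll check the offset numerically with the raised tail height.

```bash
python3 -c "
from h import *
d=np.load('w5.npz'); cal=dict(pose=d['P'],mtx=d['K'])
h=cast('w',(318,126),.0143,cal); t=cast('w',(318.5,243),.0346,cal); m=((h+t)/2*1000)[:2]; print(h,t,m)
pa=cast('w',(318,119),.009,cal);pb=cast('w',(318,236),.009,cal);print('pad',(pa+pb)/2*1000)
"
```

```text
[0.45654125 0.22172852 0.0143    ] [0.51689415 0.15945815 0.0346    ] [486.71769637 190.59333148]
pad [486.66303365 190.35077747   9.        ]
```

Fish is centred to within 1 mm. Now the felt wheel, with the closing line along world y to keep clear of the vise.

Emit:
carry_out(steps=[{"tx": -4,"ty": -3.2,"tz": 0,"rx": 0,"ry": 0,"rz": 8,"jaw": 0.6},{"tx": -8,"ty": -6.3,"tz": 0,"rx": 0,"ry": 0,"rz": 16,"jaw": 0.6},{"tx": -12,"ty": -9.5,"tz": 0,"rx": 0,"ry": 0,"rz": 24,"jaw": 0.6},{"tx": -16,"ty": -12.7,"tz": 0,"rx": 0,"ry": 0,"rz": 32,"jaw": 0.6},{"tx": -19.7,"ty": -15.7,"tz": 0,"rx": 0,"ry": 0,"rz": 40,"jaw": 0.6},{"tx": -19.7,"ty": -15.7,"tz": 0,"rx": 0,"ry": 0,"rz": 48,"jaw": 0.6},{"tx": -19.7,"ty": -15.7,"tz": 0,"rx": 0,"ry": 0,"rz": 56,"jaw": 0.6},{"tx": -19.7,"ty": -15.7,"tz": 0,"rx": 0,"ry": 0,"rz": 64,"jaw": 0.6},{"tx": -19.7,"ty": -15.7,"tz": 0,"rx": 0,"ry": 0,"rz": 72,"jaw": 0.6},{"tx": -19.7,"ty": -15.7,"tz": 0,"rx": 0,"ry": 0,"rz": 80,"jaw": 0.6},{"tx": -19.7,"ty": -15.7,"tz": 0,"rx": 0,"ry": 0,"rz": 88,"jaw": 0.6},{"tx": -19.7,"ty": -15.7,"tz": 0,"rx": 0,"ry": 0,"rz": 96,"jaw": 0.6},{"tx": -19.7,"ty": -15.7,"tz": 0,"rx": 0,"ry": 0,"rz": 104,"jaw": 0.6},{"tx": -19.7,"ty": -15.7,"tz": 0,"rx": 0,"ry": 0,"rz": 112,"jaw": 0.6},{"tx": -19.7,"ty": -15.7,"tz": 0,"rx": 0,"ry": 0,"rz": 120,"jaw": 0.6},{"tx": -19.7,"ty": -15.7,"tz": 0,"rx": 0,"ry": 0,"rz": 128,"jaw": 0.6},{"tx": -19.7,"ty": -15.7,"tz": 0,"rx": 0,"ry": 0,"rz": 134,"jaw": 0.6},{"tx": -19.7,"ty": -15.7,"tz": 0,"rx": 0,"ry": 0,"rz": 134,"jaw": 0.6},{"tx": -19.7,"ty": -15.7,"tz": 0,"rx": 0,"ry": 0,"rz": 134,"jaw": 0.6}])

```text
time: 11.85
tool_pos: [0.5089, -0.0624, 0.1597]
eef_rot: [[1.0, 0.002, -0.003], [0.002, -1.0, 0.001], [-0.003, -0.001, -1.0]]
contact_force: [0.0, -1.0, -0.2]
finger_gap: 0.0507
finger_force: 0.0
```

Run:
```python
from look import *
look('w6',[(.5104,-.0624,.008,.013)],[(.5782,-.1629,.011)])
d=np.load('w6.npz'); cal=dict(pose=d['P'],mtx=d['K'])
hsv=cv2.cvtColor(cv2.imread('pics/w6raw.png'),cv2.COLOR_BGR2HSV)
m=((hsv[...,1]<90)&(hsv[...,2]>110)).astype(np.uint8)*255
c=blob(m,(250,120,390,260)); w=np.float32([cast('w',p[0],.007,cal)[:2]*1000 for p in c]); print(cv2.boundingRect(c),cv2.minEnclosingCircle(w),cv2.minAreaRect(w))
go(510.4,-62.4,19,-90)
```

```text
(306, 170, 32, 32) ((508.451416015625, -62.164955139160156), 13.038688659667969) ((508.245849609375, -62.187171936035156), (25.546689987182617, 24.7813720703125), 0.08699512481689453)
t 11.9 pos [509.1 -62.5 160.1] ang -89.9 q [-0.36  0.09  1.86 -0.    1.2   1.21] gap 50.9 F [ 0.9 -0.5  0.1]
-> tx ty tz [ 0.15 -0.   14.11] rz 0.1
```

View pics/w6.png

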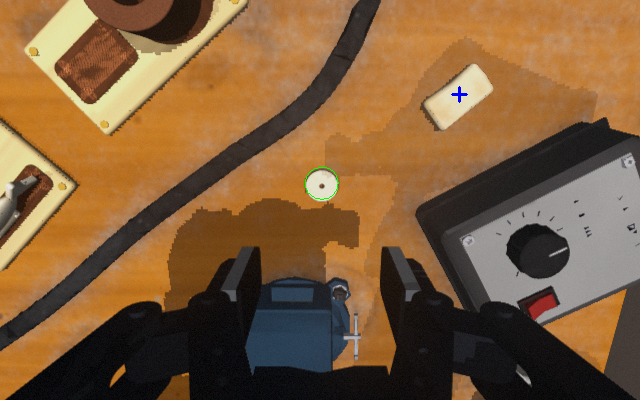

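Felt wheel at (321,185) coincides with its circle, and the cream block's mark at (459,94) is on it. Descend.

Emit:
carry_out(steps=[{"tx": 0,"ty": 0,"tz": 4,"rx": 0,"ry": 0,"rz": 0,"jaw": 0.5},{"tx": 0,"ty": 0,"tz": 8,"rx": 0,"ry": 0,"rz": 0,"jaw": 0.5},{"tx": 0,"ty": 0,"tz": 12,"rx": 0,"ry": 0,"rz": 0,"jaw": 0.5},{"tx": 0,"ty": 0,"tz": 13.5,"rx": 0,"ry": 0,"rz": 0,"jaw": 0.5},{"tx": 0,"ty": 0,"tz": 14,"rx": 0,"ry": 0,"rz": 0,"jaw": 0.5},{"tx": 0,"ty": 0,"tz": 14,"rx": 0,"ry": 0,"rz": 0,"jaw": 0.5},{"tx": 0,"ty": 0,"tz": 14,"rx": 0,"ry": 0,"rz": 0,"jaw": 0.5}])

```text
time: 12.6
tool_pos: [0.5109, -0.0631, 0.0225]
eef_rot: [[1.0, 0.0, 0.002], [0.0, -1.0, -0.001], [0.002, 0.001, -1.0]]
contact_force: [0.1, -0.6, 0.3]
finger_gap: 0.0427
finger_force: 0.0
```

Emit:
carry_out(steps=[{"tx": 0,"ty": 0,"tz": 0.4,"rx": 0,"ry": 0,"rz": 0,"jaw": 0.42},{"tx": 0,"ty": 0,"tz": 0.4,"rx": 0,"ry": 0,"rz": 0,"jaw": 0.42},{"tx": 0,"ty": 0,"tz": 0.4,"rx": 0,"ry": 0,"rz": 0,"jaw": 0.42}])

```text
time: 12.9
tool_pos: [0.5104, -0.063, 0.018]
eef_rot: [[1.0, -0.0, 0.002], [-0.0, -1.0, -0.001], [0.002, 0.001, -1.0]]
contact_force: [0.9, -0.0, 1.7]
finger_gap: 0.036
finger_force: 0.7
```

Emit:
carry_out(steps=[{"tx": 0,"ty": 0,"tz": 0,"rx": 0,"ry": 0,"rz": 0,"jaw": 0.2},{"tx": 0,"ty": 0,"tz": 0,"rx": 0,"ry": 0,"rz": 0,"jaw": 0.2},{"tx": 0,"ty": 0,"tz": 0,"rx": 0,"ry": 0,"rz": 0,"jaw": 0.2},{"tx": 0,"ty": 0,"tz": 0,"rx": 0,"ry": 0,"rz": 0,"jaw": 0.2},{"tx": 0,"ty": 0,"tz": 0,"rx": 0,"ry": 0,"rz": 0,"jaw": 0.2}], force=25)

```text
time: 13.4
tool_pos: [0.5113, -0.0631, 0.019]
eef_rot: [[1.0, -0.001, 0.003], [-0.001, -1.0, -0.001], [0.003, 0.001, -1.0]]
contact_force: [-1.0, 0.5, 8.6]
finger_gap: 0.0238
finger_force: 27.2
```

Emit:
carry_out(steps=[{"tx": 0,"ty": 0,"tz": -4,"rx": 0,"ry": 0,"rz": 0,"jaw": 0.2},{"tx": 0,"ty": 0,"tz": -8,"rx": 0,"ry": 0,"rz": 0,"jaw": 0.2},{"tx": 0,"ty": 0,"tz": -11,"rx": 0,"ry": 0,"rz": 0,"jaw": 0.2},{"tx": 0,"ty": 0,"tz": -11,"rx": 0,"ry": 0,"rz": 0,"jaw": 0.2}])

```text
time: 13.8
tool_pos: [0.5131, -0.0639, 0.1326]
eef_rot: [[1.0, -0.0, 0.009], [-0.0, -1.0, -0.004], [0.009, 0.004, -1.0]]
contact_force: [1.4, -0.4, 0.8]
finger_gap: 0.024
finger_force: 24.7
```

```bash
python3 -c "
from h import *
go(522,224,120,-46)"
```

```text
t 13.8 pos [513.1 -63.9 132.6] ang -90.0 q [-0.36  0.13  1.88 -0.    1.13  1.21] gap 24.0 F [ 1.4 -0.4  0.8]
-> tx ty tz [  0.87 -28.79   1.16] rz -44.0
```

Emit:
carry_out(steps=[{"tx": 0.1,"ty": -4,"tz": 0,"rx": 0,"ry": 0,"rz": -7,"jaw": 0.2},{"tx": 0.3,"ty": -8,"tz": 0,"rx": 0,"ry": 0,"rz": -14,"jaw": 0.2},{"tx": 0.4,"ty": -12,"tz": 0,"rx": 0,"ry": 0,"rz": -21,"jaw": 0.2},{"tx": 0.6,"ty": -16,"tz": 0,"rx": 0,"ry": 0,"rz": -28,"jaw": 0.2},{"tx": 0.8,"ty": -20,"tz": 0,"rx": 0,"ry": 0,"rz": -35,"jaw": 0.2},{"tx": 0.9,"ty": -24,"tz": 0,"rx": 0,"ry": 0,"rz": -44,"jaw": 0.2},{"tx": 1,"ty": -27,"tz": 0,"rx": 0,"ry": 0,"rz": -44,"jaw": 0.2},{"tx": 1,"ty": -28.8,"tz": 1,"rx": 0,"ry": 0,"rz": -44,"jaw": 0.2},{"tx": 1,"ty": -28.8,"tz": 1,"rx": 0,"ry": 0,"rz": -44,"jaw": 0.2},{"tx": 1,"ty": -28.8,"tz": 1,"rx": 0,"ry": 0,"rz": -44,"jaw": 0.2}])

```text
time: 14.8
tool_pos: [0.5191, 0.225, 0.1163]
eef_rot: [[0.719, 0.695, -0.002], [0.695, -0.719, -0.001], [-0.002, -0.001, -1.0]]
contact_force: [-0.5, -0.3, -1.3]
finger_gap: 0.0238
finger_force: 24.7
```

```bash
python3 -c "
from h import *
go(522,224,30,-46)"
```

```text
t 14.8 pos [519.1 225.  116.3] ang -46.0 q [ 0.2   0.28  1.74 -0.    1.13  1.  ] gap 23.8 F [-0.5 -0.3 -1.3]
-> tx ty tz [0.16 0.28 8.63] rz 0.0
```

Emit:
carry_out(steps=[{"tx": 0.1,"ty": 0.2,"tz": 4,"rx": 0,"ry": 0,"rz": 0,"jaw": 0.2},{"tx": 0.1,"ty": 0.2,"tz": 7.5,"rx": 0,"ry": 0,"rz": 0,"jaw": 0.2},{"tx": 0.1,"ty": 0.2,"tz": 8.4,"rx": 0,"ry": 0,"rz": 0,"jaw": 0.2},{"tx": 0.1,"ty": 0.2,"tz": 8.7,"rx": 0,"ry": 0,"rz": 0,"jaw": 0.2},{"tx": 0.1,"ty": 0.2,"tz": 8.8,"rx": 0,"ry": 0,"rz": 0,"jaw": 0.2},{"tx": 0.1,"ty": 0.2,"tz": 8.8,"rx": 0,"ry": 0,"rz": 0,"jaw": 0.2},{"tx": 0.1,"ty": 0.2,"tz": 8.8,"rx": 0,"ry": 0,"rz": 0,"jaw": 0.2}])

```text
time: 15.5
tool_pos: [0.5233, 0.2247, 0.031]
eef_rot: [[0.72, 0.694, 0.003], [0.694, -0.72, 0.001], [0.002, 0.002, -1.0]]
contact_force: [0.5, -0.1, -1.2]
finger_gap: 0.0235
finger_force: 24.7
```

Emit:
carry_out(steps=[{"tx": 0,"ty": 0,"tz": 0.2,"rx": 0,"ry": 0,"rz": 0,"jaw": 0.2},{"tx": 0,"ty": 0,"tz": 0.3,"rx": 0,"ry": 0,"rz": 0,"jaw": 0.2},{"tx": 0,"ty": 0,"tz": 0.3,"rx": 0,"ry": 0,"rz": 0,"jaw": 0.2},{"tx": 0,"ty": 0,"tz": 0.3,"rx": 0,"ry": 0,"rz": 0,"jaw": 0.2}])

```text
time: 15.9
tool_pos: [0.5225, 0.2247, 0.0271]
eef_rot: [[0.72, 0.694, 0.001], [0.694, -0.72, 0.0], [0.001, 0.001, -1.0]]
contact_force: [-1.3, -0.1, 5.8]
finger_gap: 0.0237
finger_force: 27.8
```

Contact; release and rise.

Emit:
carry_out(steps=[{"tx": 0,"ty": 0,"tz": 0,"rx": 0,"ry": 0,"rz": 0,"jaw": 0.5},{"tx": 0,"ty": 0,"tz": 0,"rx": 0,"ry": 0,"rz": 0,"jaw": 0.5},{"tx": 0,"ty": 0,"tz": 0,"rx": 0,"ry": 0,"rz": 0,"jaw": 0.5},{"tx": 0,"ty": 0,"tz": -4,"rx": 0,"ry": 0,"rz": 0,"jaw": 0.5},{"tx": 0,"ty": 0,"tz": -8,"rx": 0,"ry": 0,"rz": 0,"jaw": 0.5},{"tx": 0,"ty": 0,"tz": -12,"rx": 0,"ry": 0,"rz": 0,"jaw": 0.5},{"tx": 0,"ty": 0,"tz": -14,"rx": 0,"ry": 0,"rz": 0,"jaw": 0.5},{"tx": 0,"ty": 0,"tz": -14,"rx": 0,"ry": 0,"rz": 0,"jaw": 0.5}])

```text
time: 16.7
tool_pos: [0.5244, 0.225, 0.1703]
eef_rot: [[0.72, 0.694, 0.008], [0.694, -0.72, 0.001], [0.006, 0.004, -1.0]]
contact_force: [-0.2, 1.1, 0.5]
finger_gap: 0.0427
finger_force: 0.0
```

Run:
```python
from h import *
d=np.load('w6.npz'); cal=dict(pose=d['P'],mtx=d['K'])
hsv=cv2.cvtColor(cv2.imread('pics/w6raw.png'),cv2.COLOR_BGR2HSV)
m=((hsv[...,1]<90)&(hsv[...,2]>110)).astype(np.uint8)*255
c=blob(m,(415,55,500,138)); w=np.float32([cast('w',p[0],.009,cal)[:2]*1000 for p in c]); print(cv2.boundingRect(c),cv2.minAreaRect(w))
go(578,-163,165,40.8)
```

```text
(427, 64, 66, 67) ((576.7732543945312, -162.49876403808594), (26.08203125, 47.53040313720703), 40.91963195800781)
t 16.7 pos [524.4 225.  170.3] ang -46.0 q [0.19 0.22 1.7  0.   1.22 1.  ] gap 42.7 F [-0.2  1.1  0.5]
-> tx ty tz [-23.09  31.64   0.51] rz -86.8
```

Emit:
carry_out(steps=[{"tx": -2.4,"ty": 3.2,"tz": 0,"rx": 0,"ry": 0,"rz": -8,"jaw": 0.6},{"tx": -4.8,"ty": 6.5,"tz": 0,"rx": 0,"ry": 0,"rz": -16,"jaw": 0.6},{"tx": -7.2,"ty": 9.8,"tz": 0,"rx": 0,"ry": 0,"rz": -24,"jaw": 0.6},{"tx": -9.6,"ty": 13,"tz": 0,"rx": 0,"ry": 0,"rz": -32,"jaw": 0.6},{"tx": -12,"ty": 16.4,"tz": 0,"rx": 0,"ry": 0,"rz": -40,"jaw": 0.6},{"tx": -14.4,"ty": 19.7,"tz": 0,"rx": 0,"ry": 0,"rz": -48,"jaw": 0.6},{"tx": -16.8,"ty": 23,"tz": 0,"rx": 0,"ry": 0,"rz": -56,"jaw": 0.6},{"tx": -19.2,"ty": 26.3,"tz": 0,"rx": 0,"ry": 0,"rz": -64,"jaw": 0.6},{"tx": -21.6,"ty": 29.6,"tz": 0,"rx": 0,"ry": 0,"rz": -72,"jaw": 0.6},{"tx": -23.1,"ty": 31.6,"tz": 0,"rx": 0,"ry": 0,"rz": -80,"jaw": 0.6},{"tx": -23.1,"ty": 31.6,"tz": 0,"rx": 0,"ry": 0,"rz": -86.8,"jaw": 0.6},{"tx": -23.1,"ty": 31.6,"tz": 0,"rx": 0,"ry": 0,"rz": -86.8,"jaw": 0.6},{"tx": -23.1,"ty": 31.6,"tz": 0,"rx": 0,"ry": 0,"rz": -86.8,"jaw": 0.6}])

```text
time: 18.0
tool_pos: [0.5745, -0.1626, 0.1648]
eef_rot: [[-0.651, 0.759, -0.002], [0.759, 0.651, 0.001], [0.002, -0.001, -1.0]]
contact_force: [0.0, 0.4, -0.1]
finger_gap: 0.0512
finger_force: 0.0
```

Run:
```python
from look import *
look('w7',[],[(.577,-.1627,.011)])
d=np.load('w7.npz'); cal=dict(pose=d['P'],mtx=d['K'])
hsv=cv2.cvtColor(cv2.imread('pics/w7raw.png'),cv2.COLOR_BGR2HSV)
m=((hsv[...,1]<90)&(hsv[...,2]>110)).astype(np.uint8)*255
c=blob(m,(270,130,370,240)); w=np.float32([cast('w',p[0],.009,cal)[:2]*1000 for p in c]); print(cv2.boundingRect(c),cv2.minAreaRect(w))
go(577.3,-162.7,18,40.9)
```

```text
(305, 157, 33, 58) ((576.221435546875, -162.43211364746094), (25.48908233642578, 47.590572357177734), 41.27162551879883)
t 18.05 pos [ 574.6 -162.5  165.2] ang 40.7 q [-0.48  0.29  1.61  0.    1.24 -1.19] gap 51.4 F [-0.3  0.   0.1]
-> tx ty tz [-0.22  0.2  14.72] rz -0.2
```

View pics/w7.png

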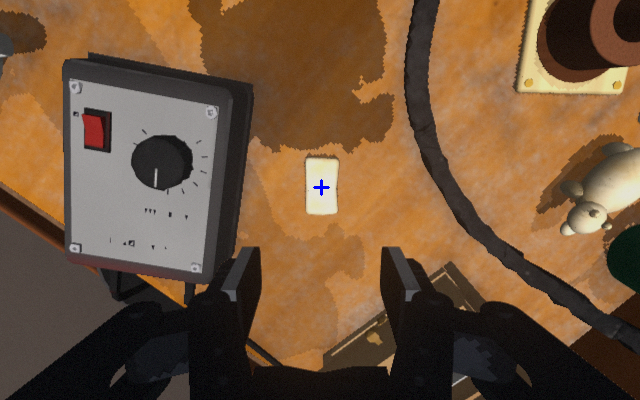

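The block lies at (321,187) under its mark, aligned with the jaws; the motor box and cabinet stay clear. Descend.

Emit:
carry_out(steps=[{"tx": -0.1,"ty": 0.1,"tz": 4,"rx": 0,"ry": 0,"rz": 0,"jaw": 0.5},{"tx": -0.1,"ty": 0.1,"tz": 8,"rx": 0,"ry": 0,"rz": 0,"jaw": 0.5},{"tx": -0.1,"ty": 0.1,"tz": 12,"rx": 0,"ry": 0,"rz": 0,"jaw": 0.5},{"tx": -0.1,"ty": 0.1,"tz": 14,"rx": 0,"ry": 0,"rz": 0,"jaw": 0.5},{"tx": -0.1,"ty": 0.1,"tz": 14.5,"rx": 0,"ry": 0,"rz": 0,"jaw": 0.5},{"tx": -0.1,"ty": 0.1,"tz": 14.5,"rx": 0,"ry": 0,"rz": 0,"jaw": 0.5},{"tx": -0.1,"ty": 0.1,"tz": 14.5,"rx": 0,"ry": 0,"rz": 0,"jaw": 0.5},{"tx": -0.1,"ty": 0.1,"tz": 14.5,"rx": 0,"ry": 0,"rz": 0,"jaw": 0.5}])

```text
time: 18.85
tool_pos: [0.578, -0.1639, 0.0233]
eef_rot: [[-0.653, 0.757, 0.003], [0.757, 0.653, -0.002], [-0.003, 0.001, -1.0]]
contact_force: [-0.1, 0.1, 0.4]
finger_gap: 0.0424
finger_force: 0.0
```

Emit:
carry_out(steps=[{"tx": 0,"ty": 0,"tz": 0.3,"rx": 0,"ry": 0,"rz": 0,"jaw": 0.45},{"tx": 0,"ty": 0,"tz": 0.3,"rx": 0,"ry": 0,"rz": 0,"jaw": 0.45},{"tx": 0,"ty": 0,"tz": 0.3,"rx": 0,"ry": 0,"rz": 0,"jaw": 0.22},{"tx": 0,"ty": 0,"tz": 0.3,"rx": 0,"ry": 0,"rz": 0,"jaw": 0.22},{"tx": 0,"ty": 0,"tz": 0.3,"rx": 0,"ry": 0,"rz": 0,"jaw": 0.22},{"tx": 0,"ty": 0,"tz": 0.3,"rx": 0,"ry": 0,"rz": 0,"jaw": 0.22},{"tx": 0,"ty": 0,"tz": 0.3,"rx": 0,"ry": 0,"rz": 0,"jaw": 0.22}], force=30)

```text
time: 19.55
tool_pos: [0.5771, -0.1637, 0.0189]
eef_rot: [[-0.653, 0.757, 0.001], [0.757, 0.653, -0.001], [-0.001, 0.0, -1.0]]
contact_force: [-0.9, 0.4, 4.7]
finger_gap: 0.0261
finger_force: 32.1
```

Emit:
carry_out(steps=[{"tx": 0,"ty": 0,"tz": -4,"rx": 0,"ry": 0,"rz": 0,"jaw": 0.22},{"tx": 0,"ty": 0,"tz": -8,"rx": 0,"ry": 0,"rz": 0,"jaw": 0.22},{"tx": 0,"ty": 0,"tz": -12,"rx": 0,"ry": 0,"rz": 0,"jaw": 0.22},{"tx": 0,"ty": 0,"tz": -12,"rx": 0,"ry": 0,"rz": 0,"jaw": 0.22}])

```text
time: 19.95
tool_pos: [0.5802, -0.1651, 0.1448]
eef_rot: [[-0.653, 0.757, 0.01], [0.757, 0.653, -0.005], [-0.011, 0.004, -1.0]]
contact_force: [0.9, -1.3, 0.3]
finger_gap: 0.0262
finger_force: 29.9
```

```bash
python3 -c "
from h import *
go(600.8,98.1,135,39.6)"
```

```text
t 19.95 pos [ 580.2 -165.1  144.8] ang 40.8 q [-0.48  0.32  1.62  0.    1.19 -1.19] gap 26.2 F [ 0.9 -1.3  0.3]
-> tx ty tz [18.59 18.75  0.86] rz 1.2
```

Emit:
carry_out(steps=[{"tx": 3,"ty": 3,"tz": 0,"rx": 0,"ry": 0,"rz": 1.2,"jaw": 0.22},{"tx": 6,"ty": 6,"tz": 0,"rx": 0,"ry": 0,"rz": 1.2,"jaw": 0.22},{"tx": 9,"ty": 9,"tz": 0,"rx": 0,"ry": 0,"rz": 1.2,"jaw": 0.22},{"tx": 12,"ty": 12,"tz": 0,"rx": 0,"ry": 0,"rz": 1.2,"jaw": 0.22},{"tx": 15,"ty": 15,"tz": 0,"rx": 0,"ry": 0,"rz": 1.2,"jaw": 0.22},{"tx": 17.5,"ty": 17.5,"tz": 0.5,"rx": 0,"ry": 0,"rz": 1.2,"jaw": 0.22},{"tx": 18.6,"ty": 18.8,"tz": 1,"rx": 0,"ry": 0,"rz": 1.2,"jaw": 0.22},{"tx": 18.6,"ty": 18.8,"tz": 1,"rx": 0,"ry": 0,"rz": 1.2,"jaw": 0.22},{"tx": 18.6,"ty": 18.8,"tz": 1,"rx": 0,"ry": 0,"rz": 1.2,"jaw": 0.22}])

```text
time: 20.85
tool_pos: [0.5971, 0.0995, 0.1274]
eef_rot: [[-0.637, 0.771, -0.002], [0.771, 0.637, -0.001], [0.001, -0.002, -1.0]]
contact_force: [-0.5, 0.5, -0.6]
finger_gap: 0.0262
finger_force: 29.9
```

```bash
python3 -c "
from h import *
go(600.8,98.1,30,39.6)"
```

```text
t 20.85 pos [597.1  99.5 127.4] ang 39.6 q [-0.03  0.36  1.61 -0.    1.17 -0.72] gap 26.2 F [-0.5  0.5 -0.6]
-> tx ty tz [-0.35  0.21  9.73] rz -0.0
```

Emit:
carry_out(steps=[{"tx": -0.2,"ty": 0.1,"tz": 4,"rx": 0,"ry": 0,"rz": 0,"jaw": 0.22},{"tx": -0.2,"ty": 0.1,"tz": 8,"rx": 0,"ry": 0,"rz": 0,"jaw": 0.22},{"tx": -0.2,"ty": 0.1,"tz": 9.5,"rx": 0,"ry": 0,"rz": 0,"jaw": 0.22},{"tx": -0.2,"ty": 0.1,"tz": 9.8,"rx": 0,"ry": 0,"rz": 0,"jaw": 0.22},{"tx": -0.2,"ty": 0.1,"tz": 9.8,"rx": 0,"ry": 0,"rz": 0,"jaw": 0.22},{"tx": -0.2,"ty": 0.1,"tz": 9.8,"rx": 0,"ry": 0,"rz": 0,"jaw": 0.22}])

```text
time: 21.45
tool_pos: [0.6015, 0.0989, 0.0327]
eef_rot: [[-0.637, 0.771, 0.004], [0.771, 0.637, -0.0], [-0.003, 0.003, -1.0]]
contact_force: [0.6, 0.7, -0.3]
finger_gap: 0.0264
finger_force: 29.9
```

```bash
python3 -c "
from h import *
go(600.8,98.1,27,39.6)"
```

```text
t 21.45 pos [601.5  98.9  32.7] ang 39.5 q [-0.03  0.5   1.64 -0.    1.   -0.73] gap 26.4 F [ 0.6  0.7 -0.3]
-> tx ty tz [-0.02 -0.1   0.57] rz -0.1
```

Emit:
carry_out(steps=[{"tx": 0,"ty": -0.1,"tz": 0.2,"rx": 0,"ry": 0,"rz": 0,"jaw": 0.22},{"tx": 0,"ty": -0.1,"tz": 0.4,"rx": 0,"ry": 0,"rz": 0,"jaw": 0.22},{"tx": 0,"ty": -0.1,"tz": 0.4,"rx": 0,"ry": 0,"rz": 0,"jaw": 0.22},{"tx": 0,"ty": -0.1,"tz": 0.4,"rx": 0,"ry": 0,"rz": 0,"jaw": 0.22}])

```text
time: 21.85
tool_pos: [0.5994, 0.0987, 0.027]
eef_rot: [[-0.637, 0.771, 0.001], [0.771, 0.637, -0.0], [-0.001, 0.001, -1.0]]
contact_force: [-0.4, -0.4, 2.8]
finger_gap: 0.0263
finger_force: 31.5
```

Contact; release, rise and back off so the top camera has a clear view.

Emit:
carry_out(steps=[{"tx": 0,"ty": 0,"tz": 0,"rx": 0,"ry": 0,"rz": 0,"jaw": 0.5},{"tx": 0,"ty": 0,"tz": 0,"rx": 0,"ry": 0,"rz": 0,"jaw": 0.5},{"tx": 0,"ty": 0,"tz": 0,"rx": 0,"ry": 0,"rz": 0,"jaw": 0.5},{"tx": 0,"ty": 0,"tz": -4,"rx": 0,"ry": 0,"rz": 0,"jaw": 0.5},{"tx": 0,"ty": 0,"tz": -8,"rx": 0,"ry": 0,"rz": 0,"jaw": 0.5},{"tx": 0,"ty": 0,"tz": -13,"rx": 0,"ry": 0,"rz": 0,"jaw": 0.5},{"tx": 4,"ty": 2,"tz": -17,"rx": 0,"ry": 0,"rz": 0,"jaw": 0.5},{"tx": 8,"ty": 4,"tz": -20,"rx": 0,"ry": 0,"rz": 0,"jaw": 0.5},{"tx": 12,"ty": 6,"tz": -20,"rx": 0,"ry": 0,"rz": 0,"jaw": 0.5},{"tx": 16,"ty": 8,"tz": -20,"rx": 0,"ry": 0,"rz": 0,"jaw": 0.5},{"tx": 20,"ty": 10,"tz": -20,"rx": 0,"ry": 0,"rz": 0,"jaw": 0.5},{"tx": 24,"ty": 10,"tz": -20,"rx": 0,"ry": 0,"rz": 0,"jaw": 0.5},{"tx": 28,"ty": 10,"tz": -20,"rx": 0,"ry": 0,"rz": 0,"jaw": 0.5},{"tx": 32,"ty": 10,"tz": -20,"rx": 0,"ry": 0,"rz": 0,"jaw": 0.5},{"tx": 34,"ty": 6,"tz": -20,"rx": 0,"ry": 0,"rz": 0,"jaw": 0.5},{"tx": 34,"ty": 6,"tz": -20,"rx": 0,"ry": 0,"rz": 0,"jaw": 0.5}])

```text
time: 23.45
tool_pos: [0.4218, 0.3983, 0.2227]
eef_rot: [[-0.64, 0.768, -0.009], [0.768, 0.64, -0.005], [0.002, -0.01, -1.0]]
contact_force: [0.9, -0.5, -0.1]
finger_gap: 0.0429
finger_force: 0.0
```

Run:
```python
from h import *
im=np.ascontiguousarray(eyes.capture('top')[...,::-1]); cv2.imwrite('pics/top1.png',im)
cv2.imwrite('pics/top1c.png',cv2.resize(im[100:300,184:450],None,fx=3,fy=3,interpolation=cv2.INTER_CUBIC))
```

```text
(no output)
```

View pics/top1c.png

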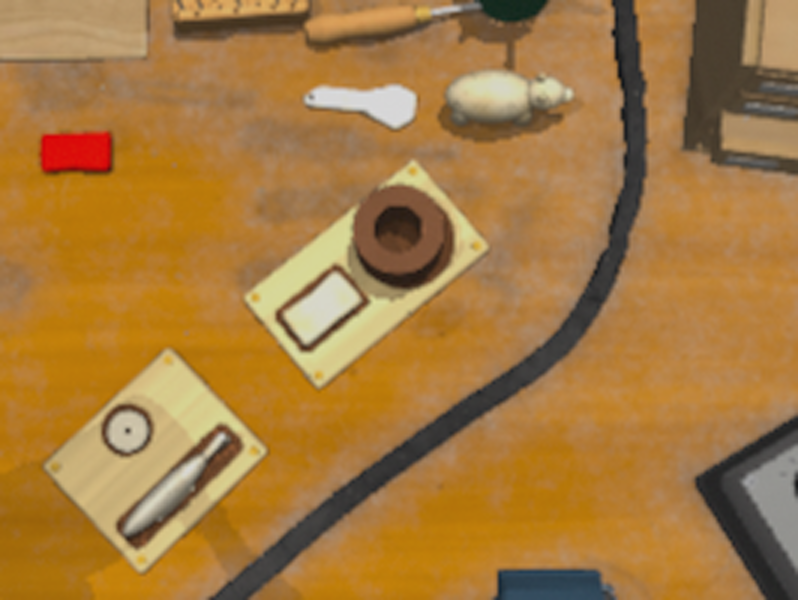

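All four sit on their pads, fin and bear unmoved. A quick numeric check of the roll (top centre at crop (400,231)), then hand in.

Run:
```python
from h import *
from rig import ctrl
p=cast('top',(184+400/3,100+231/3),.053)[:2]*1000; print(p)
e=np.hypot(*(p-[645.8,43.1])); print(e)
if e<7: print(ctrl.hand_in())
```

```text
[642.31355361  46.76138982]
5.055797049343544
the job is handed in; nothing more can be done
None
```

Both kits are made up and the job is handed in. The roll and bone block are on the long board, and the fish and felt wheel are on the square board. The roll is about 5 mm off its pad centre by the last check (12 mm allowed), and the fin blank and bear look unmoved.

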